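# Reset the hold-down screw of a contactor jig and lock it

## Robot

A 6-joint arm with a two-finger parallel gripper is mounted at the origin on a cart in front of the work surface, level with it; the furniture and walls round the work are solid. World frame = base frame: x ahead of the robot, y to its left, z up, the work surface at z = 0. Lengths are in m, angles in rad, forces in N, time in s.
With the tool pointing down it reaches from about 0.275 to 1 m from the base axis. Payload 8.4 kg.
Tool frame: the origin (TCP) lies between the finger pads; the fingertips stand 11 mm ahead of it and the grasp point (between the pads) lies 8 mm behind it; z points along the fingers, y is the line along which they close (so a half turn about z gives the same grasp; the last joint's range is limited). The gripper opens to 85 mm and grips with 20 to 120 N. Pads are 22 mm wide; open, the fingers measure 114 mm over their backs; the gripper's body (76 mm by 85 mm) begins 54 mm behind the grasp point. The pads swing forward as they close: fully open they stand 13 mm farther back than shut.
Start: joints at [1.133, 0.353, 1.633, -0, 1.155, -0.002], TCP at [0.264, 0.567, 0.242] pointing down, gripper open.
Joint ranges: [-2.63, 2.63], [-0.92, 2.1], [0.06, 2.66], [-1.3, 4.44], [0, 2.69], [-3.02, 3.02]. Speed limits (rad/s): [2.22, 2.22, 2.79, 3.14, 3.14, 3.14].

## Interface

Orientations are given as a 3x3 rotation matrix whose columns are the frame's x, y, z axes.
In Python, from workcell import get_state, read_camera, close_job gives the robot as it stands.
- The arm moves only by the tool jog_arm, never from a script. Its arguments are lists of equal length, an entry for each row: "slide": the shift along the tool's x, y, z in mm, a list of three; "yaw": the turn about the tool's z in rad; "grip": the finger opening in mm, from 0 to 85.4. A call has 1 to 12 rows; each row shifts and turns the commanded pose from where the row before left it, along the tool's axes as they then stand; what a row does not reach is not made up. A row lasts 1/12 s, in which the tool goes at most 41.7 mm and 7.16 degrees, less where a joint would pass 70% of its speed; a pose out of reach is approached as far as the arm can. A call with a gripper value outside its range is refused whole. The fingers move at their own pace and stop on an object; "squeeze" is the grip in N (left out, the last holds). Time passes only in rows, so rows that do not move let the fingers close. It gives the time, the measured TCP pose, the force, the opening and the grip force at its end, in the units of the state.
- get_state(): the state, without advancing time (a new reading comes with each control period).
- read_camera(name): name is "scene" or "top" or "wrist"; returns a dict with "pixels" (400x640x3 uint8, red, green, blue), "fovy" (degrees; the focal length in pixels is half the picture's height over the tangent of half this angle, whatever the lens; pixels are square), "cx", "cy" (the principal point, pixels), "D" ([k1, k2, p1, p2, k3] as OpenCV has them; the pictures are not rectified), "R" (3x3) and "t" (3): a world point X has camera coordinates R X + t; the wrist camera has in their place "hand_eye" (4x4, takes a point from camera to tool coordinates, whose origin is the TCP and whose axes are the flange's). Camera axes: x right, y down, z forward; pixel columns grow to the right and rows downward; lengths in m; the calibration is good to about 2 mm. A picture is of the moment at which its call begins: read the wrist's pose just before it. There is no depth.
- close_job(): hands the job in; it is judged then, once.
The state is a dict: "time": time; "joint_positions": joint angles; "joint_vel": joint speeds; "joint_efforts": joint torques, N m; "tool_pos": TCP position; "tool_rot": TCP orientation; "wrist_force": force on the tool from outside, world axes, zero at the start; "moment": the same for the moment, N m; "opening": finger opening in m; "grip_force": force on a finger pad.
Only numpy, scipy, OpenCV 4.12 (cv2) and the standard library are available. Lean on these libraries where they do the work, as an engineer would, in place of code of your own. Each camera call takes 0.05 s, during which the arm holds its last target. There are 200 camera calls.

## Task

The nest plate of the green hold-down jig has been changed, so its screw must be set again. Swing the red-balled lever to loosen the lock ring, turn the black knob until the rubber foot bears on the contactor in the nest with a moderate pressure (about 20 N, never pressing it hard), then swing the lever back until the lock ring is firmly tight, and let go. Leave the contactor in its nest and do not disturb the second one beside the jig.

Things in the scene. Friction and masses are not known exactly. Their poses are not given: they have to be found in the camera images.
- jig: Green cast jig fixed to the bench: base plate 176 x 124 x 12 mm, column at its back, arm reaching forward over the nest (46 mm wide, round boss of 56 mm at its end, underside 94 mm, top 118 mm above the bench). Origin: on the bench under the screw's axis; z up; -x is its open front. Nest, screw and lock ring share this axis. Above the arm stand only ring, lever and knob.
- lever_ball (a point): Centre of the red ball, 21 mm in diameter, at the end of the lock ring's lever (8 mm steel rod). It runs on a circle of radius 62 mm round the screw's axis, 144 mm above the bench, 26 mm above the arm's top. It can be pinched from above with the fingers closing along the circle, or pushed.
- lock_ring (a joint): Angle (rad) of the knurled steel ring, 47 mm wide, 16 mm high, on the arm's top; + is anticlockwise from above, loosening. At 0 (tight) the lever points 165 deg anticlockwise from the jig's +x. Stops at -0.12 and 1.25. Below 0.45 a pad in the arm grips the screw; above it the screw is free. Friction 0.3 N m (5 N at the ball); tightening below 0.45 adds 0.45 N m per rad (8 N at the ball at 0).
- adjuster: Hold-down screw: black knurled knob, 38 mm wide and 24 mm high, 24 mm threaded barrel, foot with a rubber sole 26 mm wide. Origin: on the axis at the knob's mid-height, 166 mm above the bench at the start; its frame turns and sinks with it. Rubber wears: the sole lies anywhere from 95 to 99 mm below the origin, so the gap under it (2 to 8 mm at the start) must be found by feel.
- knob_line (a point): Outer end of the white line on the knob's top, 16 mm from the axis, 13 mm above the knob's middle. Steep right-hand thread: clockwise (from above) lowers the screw 3.8 mm per rad (24 mm a turn); a hand on the knob must sink with it. Turning takes 0.15 N m, plus 0.01 N m per newton once the sole touches; its force then grows about 130 N per rad. 0.7 to 2.3 rad are needed.
- nest: Black nest plate let into the jig's base, 84 x 68 mm, thickness differs from job to job; fixed to the jig. Origin: centre of its underside, on the screw's axis; the contactor stands 10 mm above it between low fences that leave it 1.5 mm of play.
- contactor: Black contactor, 70 x 50 x 47 mm, 150 to 210 g, loose in the nest under the foot; origin: centre of its underside. Its raised top (36 x 46 mm), 47 mm above the origin, lies under the foot. Its plastic housing is damaged by more than 60 N from the foot. The turning sole drags it round until it leans on the fences.
- waiting_contactor: A second black contactor of the same size, loose on the bench beside the jig, 47 mm high; not to be moved.
There are look-alikes about, which are no part of the job. What is shaped like the contactor but pink or purple is not meant.

How it is judged:
By the outcome, as a careful person would: the job done as asked, in the order asked, and still so for the second after the job is handed in, with the robot touching nothing.
It also fails if it takes over 72 s, if anything falls off the work surface, if the arm or the gripper's body presses on something with over 40 N, if the wrist force passes 120 N, or if a joint passes its speed limit or range.

## Working session

There is one attempt and no reset: what is moved stays moved. The work goes in short steps, Python scripts to look and compute and a tool call to move; the robot and the scene stay as the last step left them, time stands still between calls to the robot, and variables do not carry over. Pictures are saved under pics/ and viewed, at most 12 in all, crops included, and the job is handed in when it is done.

Besides the shell and the picture viewer there is one more tool, called after ">>>" as name(argument=value, ...) on one line, values as JSON. jog_arm: Moves the arm, as the interface text tells. Its arguments: {"type":"object","properties":{"slide":{"type":"array","items":{"type":"array","items":{"type":"number"}}},"yaw":{"type":"array","items":{"type":"number"}},"grip":{"type":"array","items":{"type":"number"}},"squeeze":{"type":"number"}},"required":["slide","yaw","grip"]}

```bash
mkdir -p pics; cat > h.py <<'E'
import numpy as np, cv2
from workcell import get_state, read_camera
def K(c):
    f=200/np.tan(np.radians(c['fovy'])/2); return np.array([[f,0,c['cx']],[0,f,c['cy']],[0,0,1.]])
def ray(c,uv,pose=None):
    p=cv2.undistortPoints(np.array([[uv]],float),K(c),np.array(c['D']))[0,0]
    d=np.array([p[0],p[1],1.])
    if 'R' in c:
        R=np.array(c['R']);return -R.T@np.array(c['t']),R.T@d
    H=np.array(c['hand_eye']);Rt,tt=pose
    return tt+Rt@H[:3,3],Rt@H[:3,:3]@d
def onz(c,uv,z,pose=None):
    o,d=ray(c,uv,pose); return o+d*(z-o[2])/d[2]
def save(c,n,crop=None,s=1):
    im=cv2.cvtColor(c['pixels'],cv2.COLOR_RGB2BGR)
    if crop: im=im[crop[1]:crop[3],crop[0]:crop[2]]
    if s!=1: im=cv2.resize(im,None,fx=s,fy=s,interpolation=cv2.INTER_CUBIC)
    cv2.imwrite('pics/'+n,im)
def cam(n):
    s=get_state(); pose=(np.array(s['tool_rot']),np.array(s['tool_pos'])); return read_camera(n),pose
E
python3 - <<'E'
from h import *
import pickle
a,_=cam('scene');b,_=cam('top');w,p=cam('wrist')
pickle.dump((a,b,w,p),open('c0.pkl','wb'))
save(a,'scene0.png');save(b,'top0.png');
for c in(a,b):
  print(np.round(-np.array(c['R']).T@np.array(c['t']),3),c['fovy'])
print(get_state())
E
```

```text
[ 0.082 -0.833  0.56 ] 46.874249359884715
[ 0.427 -0.042  0.984] 56.88559894897727
{'time': 0.15, 'joint_positions': array([ 1.13260734e+00,  3.53502546e-01,  1.63396342e+00,  2.63742524e-06,
        1.15522031e+00, -2.40155098e-03]), 'joint_vel': array([-0.00080309, -0.00135432, -0.00145972,  0.00031726,  0.00180999,
       -0.00034096]), 'joint_efforts': array([ 1.63665074e-03, -6.05645800e+01, -3.42338276e+01,  1.09510540e-04,
        6.30268521e-03,  5.08768801e-05]), 'tool_pos': array([0.26367509, 0.56626006, 0.24172566]), 'tool_rot': array([[-9.06537478e-01,  4.22125080e-01, -4.66209320e-04],
       [ 4.22125338e-01,  9.06536938e-01, -9.89275065e-04],
       [ 5.03815308e-06, -1.09361369e-03, -9.99999402e-01]]), 'wrist_force': array([-0.65471382,  0.05200269, -0.11268964]), 'moment': array([-0.03476436,  0.00273025, -0.02938202]), 'grip_force': 0.0, 'opening': 0.085316551188447}
```

View pics/scene0.png

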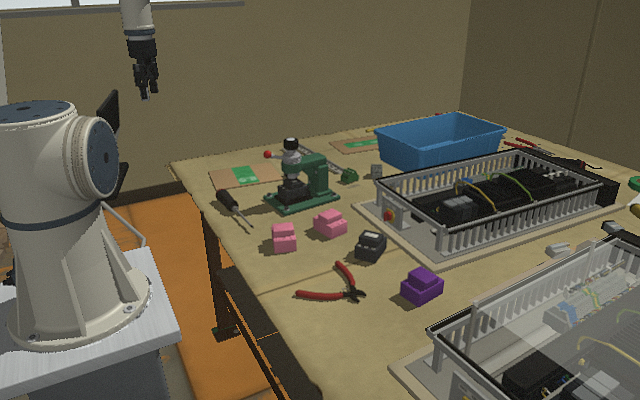

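View pics/top0.png

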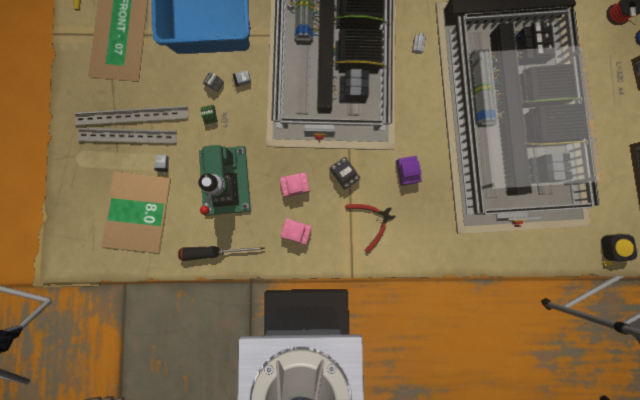

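The scene view shows the green jig at about (300,180), its knob at (291,144) and the red ball at (267,155). The top view shows the jig at (222,180), the knob at (210,182) and the ball at (205,211). The waiting contactor is the black one at top (344,173); the pink and purple ones are look-alikes.

```bash
python3 - <<'E'
from h import *
import pickle
a,b,w,p=pickle.load(open('c0.pkl','rb'))
A=cv2.resize(a['pixels'][125:220,225:345],None,fx=5,fy=5,interpolation=cv2.INTER_CUBIC)
B=cv2.resize(b['pixels'][135:225,190:260],None,fx=5,fy=5,interpolation=cv2.INTER_CUBIC)
cv2.imwrite('pics/crA.png',A[:,:,::-1]);cv2.imwrite('pics/crB.png',B[:,:,::-1])
def red(c,box):
    x0,y0,x1,y1=box;h=cv2.cvtColor(c['pixels'][y0:y1,x0:x1],cv2.COLOR_RGB2HSV)
    m=((h[...,0]<8)|(h[...,0]>172))&(h[...,1]>150)&(h[...,2]>60)
    y,x=np.nonzero(m);return (x.mean()+x0,y.mean()+y0),len(x)
ra,n1=red(a,(255,140,280,165));rb,n2=red(b,(195,200,215,222))
print(ra,n1,rb,n2,onz(a,ra,.144),onz(b,rb,.144))
# green mask in top -> arm+base
h=cv2.cvtColor(b['pixels'][135:225,190:260],cv2.COLOR_RGB2HSV)
m=((h[...,0]>65)&(h[...,0]<95)&(h[...,1]>90)).astype(np.uint8)
cs,_=cv2.findContours(m,0,2);c=max(cs,key=cv2.contourArea);r=cv2.minAreaRect(c);bp=cv2.boxPoints(r)+[190,135];print(r,bp)
for q in bp: print(np.round(onz(b,q,.012),3))
E
```

```text
(np.float64(267.0), np.float64(153.86046511627907)) 43 (np.float64(204.01724137931035), np.float64(209.77586206896552)) 58 [0.47704375 0.2103521  0.144     ] [0.47498092 0.20937971 0.144     ]
((22.346153259277344, 27.769227981567383), (4.992301940917969, 3.0508511066436768), 56.3099365234375) [[209.69230843 161.53845787]
 [212.2307682  159.84615135]
 [214.99999809 163.99999809]
 [212.46153831 165.69230461]]
[0.611 0.236 0.012]
[0.615 0.229 0.012]
[0.604 0.222 0.012]
[0.599 0.228 0.012]
```

View pics/crA.png

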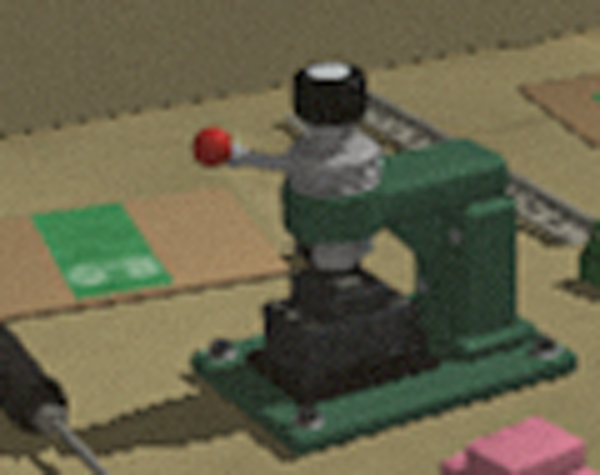

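View pics/crB.png

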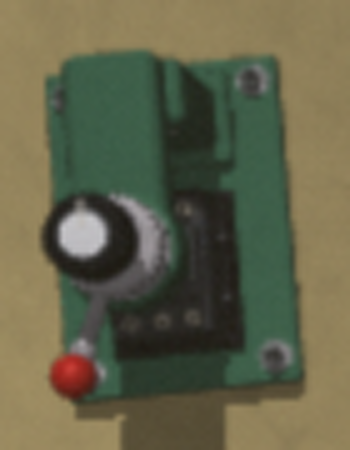

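The crops show the knob's top disc at top (206.6,182) and scene (290.6,139.4), and the ball at top (204,209.8) and scene (267,153.9). The base corners in the top view are about (250.4,211), (206,215.4), (245.6,146) and (199,150.6). This is the only green jig with a red-balled lever.

```bash
python3 - <<'E'
from h import *
import pickle
a,b,w,p=pickle.load(open('c0.pkl','rb'))
def tri(u,v):
    o1,d1=ray(a,u);o2,d2=ray(b,v)
    d1/=np.linalg.norm(d1);d2/=np.linalg.norm(d2)
    s=np.linalg.lstsq(np.c_[d1,-d2],o2-o1,rcond=None)[0];x=o1+s[0]*d1;y=o2+s[1]*d2;return (x+y)/2,np.linalg.norm(x-y)
print('ball',tri((267,153.86),(204.02,209.78)))
k=tri((290.6,139.4),(206.6,182));print('knob',k,onz(a,(290.6,139.4),.178),onz(b,(206.6,182),.178))
h=cv2.cvtColor(b['pixels'],cv2.COLOR_RGB2HSV)
print(h[200,248],h[160,205])
q=[onz(b,u,.012)for u in[(250.4,211),(206,215.4),(245.6,146),(199,150.6)]]
q=np.array(q);print(q)
e=[q[2]-q[0],q[3]-q[1],];f=[q[1]-q[0],q[3]-q[2]]
for v in e: print(np.linalg.norm(v),np.degrees(np.arctan2(v[1],v[0])))
for v in f: print(np.linalg.norm(v),np.degrees(np.arctan2(v[1],v[0]))-90)
d=tri((267,153.86),(204.02,209.78))[0]-k[0];print(np.hypot(d[0],d[1]),np.degrees(np.arctan2(d[1],d[0])))
E
```

```text
ball (array([0.47564309, 0.20884109, 0.14476414]), np.float64(0.0015520872917106781))
knob (array([0.53548635, 0.19411895, 0.17735082]), np.float64(0.0032397412953187434)) [0.53620105 0.19173474 0.178     ] [0.5339177  0.19458211 0.178     ]
[69 83 92] [71 90 91]
[[0.47799226 0.12743938 0.012     ]
 [0.46777005 0.24342743 0.012     ]
 [0.65188689 0.1410305  0.012     ]
 [0.64045751 0.26458498 0.012     ]]
0.17442495010951187 4.468996618927148
0.17397873197375233 6.985026348168329
0.11643763635812171 5.036552120323449
0.12408198386787449 5.285095591921831
0.06162756778411322 166.17902389483973
```

```bash
python3 - <<'E'
from h import *
import pickle
a,b,w,p=pickle.load(open('c0.pkl','rb'))
print(np.round(w['hand_eye'],3),w['fovy'])
d=p[0].T@(np.array([.44,.205,.31])-p[1]);print(d*1000)
E
```

```text
[[ 0.    -0.958 -0.287  0.074]
 [ 1.     0.    -0.     0.001]
 [ 0.    -0.287  0.958 -0.131]
 [ 0.     0.     0.     1.   ]] 68.42384357430615
[-312.3291022  -253.09930105  -68.03225026]
```

>>> jog_arm(slide=[[-30.7, -19.3, -5.7], [-30.7, -19.3, -5.7], [-30.7, -19.3, -5.7], [-30.7, -19.3, -5.7], [-30.7, -19.3, -5.7], [-30.7, -19.3, -5.7], [-30.7, -19.3, -5.7], [-30.7, -19.3, -5.7], [-30.7, -19.3, -5.7], [-30.7, -19.3, -5.7], [-30.7, -19.3, -5.7], [-30.7, -19.3, -5.7]], yaw=[0, 0, 0, 0, 0, 0, 0, 0, 0, 0, 0, 0], grip=[60, 60, 60, 60, 60, 60, 60, 60, 60, 60, 60, 60])

```text
time: 1.15
tool_pos: [0.5006, 0.1994, 0.3109]
tool_rot: [[-0.907, 0.422, -0.0], [0.422, 0.907, -0.0], [0.0, -0.0, -1.0]]
wrist_force: [0.2, 1.3, -0.4]
opening: 0.0599
grip_force: 0.0
```

>>> jog_arm(slide=[[0, 0, 0], [0, 0, 0], [0, 0, 0], [0, 0, 0]], yaw=[-0.11, -0.11, 0, 0], grip=[40, 40, 40, 40])

```text
time: 1.48
tool_pos: [0.4999, 0.201, 0.3105]
tool_rot: [[-0.976, 0.218, -0.0], [0.218, 0.976, -0.0], [0.0, -0.0, -1.0]]
wrist_force: [-0.0, -0.0, -0.6]
opening: 0.0403
grip_force: 0.0
```

```bash
python3 - <<'E'
from h import *
import pickle
w,p=cam('wrist');pickle.dump((w,p),open('c1.pkl','wb'));save(w,'w1.png')
print(p,get_state()['joint_positions'])
E
```

```text
(array([[-9.76023930e-01,  2.17662781e-01, -4.48257287e-04],
       [ 2.17662853e-01,  9.76024010e-01, -1.17771640e-04],
       [ 4.11875372e-04, -2.12516899e-04, -9.99999893e-01]]), array([0.49990497, 0.20096259, 0.31045719])) [ 3.79966047e-01  1.57317611e-01  1.73767045e+00 -8.73309443e-06
  1.24704488e+00 -9.71555269e-01]
```

View pics/w1.png

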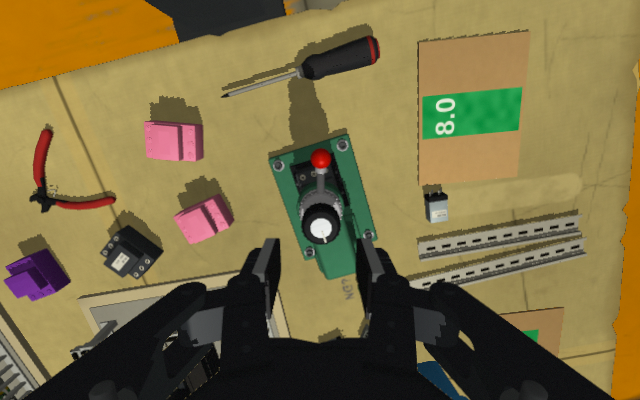

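The wrist view shows the ball at (321,159), the knob's white top at (320,229), and the jig's base with a screw at each corner.

```bash
python3 - <<'E'
from h import *
import pickle
w,p=pickle.load(open('c1.pkl','rb'));im=w['pixels']
h=cv2.cvtColor(im,cv2.COLOR_RGB2HSV)
def cen(m,box):
    x0,y0,x1,y1=box;y,x=np.nonzero(m[y0:y1,x0:x1]);return (x.mean()+x0,y.mean()+y0),len(x)
rb=cen(((h[...,0]<8)|(h[...,0]>172))&(h[...,1]>150)&(h[...,2]>60),(305,145,335,173))
kd=cen((h[...,2]<45),(300,205,342,246))
wd=cen((h[...,2]>150)&(h[...,1]<60),(306,214,336,246))
print(rb,kd,wd)
B=onz(w,rb[0],.144,p);W=onz(w,wd[0],.178,p);print(B,W,onz(w,kd[0],.17,p));d=B-W;print(np.hypot(*d[:2]),np.degrees(np.arctan2(d[1],d[0])))
m=((h[...,0]>60)&(h[...,0]<95)&(h[...,1]>70)).astype(np.uint8);m[:125]=0;m[285:]=0;m[:,:260]=0;m[:,385:]=0
# base left and right edges
L=[];R=[]
for y in range(165,235,3):
    x=np.nonzero(m[y])[0]
    L.append(onz(w,(x.min(),y),.012,p)[:2]);R.append(onz(w,(x.max()+1,y),.012,p)[:2])
for S in(L,R):
    v=cv2.fitLine(np.array(S,np.float32),cv2.DIST_HUBER,0,.01,.01).ravel();print(v,np.degrees(np.arctan2(v[1],v[0])))
c=im[120:290,255:395];cv2.imwrite('pics/w1c.png',cv2.resize(c,None,fx=4,fy=3.5,interpolation=2)[:,:,::-1])
E
```

```text
((np.float64(320.4846625766871), np.float64(158.15030674846625)), 326) ((np.float64(319.5910290237467), np.float64(220.00923482849603)), 758) ((np.float64(320.8588235294118), np.float64(228.21176470588236)), 340)
[0.47392506 0.21024669 0.144     ] [0.53496117 0.19691469 0.178     ] [0.52943528 0.19692402 0.17      ]
0.06247518246564495 167.67851778808378
[0.9960225  0.08910207 0.5445625  0.13807914] 5.1119514
[0.9964379  0.0843294  0.5682158  0.26165023] 4.837464
```

View pics/w1c.png

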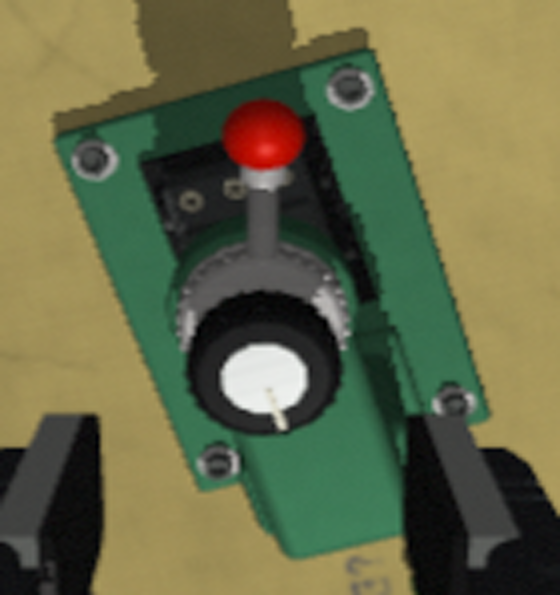

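The jig's yaw is about 5°, its axis is at (0.535, 0.197), and the ball is at (0.474, 0.210), with a radius of 62 mm as given. Next I'll descend on the ball.

>>> jog_arm(slide=[[27, 2.7, 0], [0, 0, 17], [0, 0, 17], [0, 0, 17], [0, 0, 17], [0, 0, 17], [0, 0, 17], [0, 0, 17], [0, 0, 17], [0, 0, 17], [0, 0, 17], [0, 0, 0]], yaw=[0, 0, 0, 0, 0, 0, 0, 0, 0, 0, 0, 0], grip=[38, 38, 38, 38, 38, 38, 38, 38, 38, 38, 38, 38])

```text
time: 2.53
tool_pos: [0.4721, 0.2092, 0.1379]
tool_rot: [[-0.976, 0.216, -0.005], [0.216, 0.976, -0.002], [0.004, -0.003, -1.0]]
wrist_force: [-1.0, 0.1, -0.4]
opening: 0.0381
grip_force: 0.0
```

>>> jog_arm(slide=[[0, 0, 0], [0, 0, 0], [0, 0, 0], [0, 0, 0], [0, 0, 0], [0, 0, 0]], yaw=[0, 0, 0, 0, 0, 0], grip=[30, 24, 20, 18, 18, 18], squeeze=25)

```text
time: 3.03
tool_pos: [0.4745, 0.2095, 0.1416]
tool_rot: [[-0.977, 0.214, 0.001], [0.214, 0.977, 0.0], [-0.001, 0.0, -1.0]]
wrist_force: [-2.1, -2.7, 6.8]
opening: 0.0187
grip_force: 24.5
```

The pads caught the ball above its middle (18.7 mm opening, upward force), so I'll reopen, lower and re-pinch.

>>> jog_arm(slide=[[0, 0, 0], [0, 0, 0], [0, 0, 3], [0, 0, 3], [0, 0, 0], [0, 0, 0], [0, 0, 0], [0, 0, 0]], yaw=[0, 0, 0, 0, 0, 0, 0, 0], grip=[30, 30, 30, 30, 24, 20, 18, 18])

```text
time: 3.7
tool_pos: [0.474, 0.2095, 0.1343]
tool_rot: [[-0.977, 0.214, -0.001], [0.214, 0.977, -0.0], [0.001, -0.0, -1.0]]
wrist_force: [0.0, 1.2, -4.5]
opening: 0.019
grip_force: 24.5
```

>>> jog_arm(slide=[[0, -5, 0], [-0.2, -5, 0], [-0.2, -5, 0], [-0.2, -5, 0], [-0.2, -5, 0], [-0.2, -5, 0], [-0.2, -5, 0], [-0.2, -5, 0], [-0.2, -5, 0], [-0.2, -5, 0], [0, 0, 0]], yaw=[-0.08, -0.08, -0.08, -0.08, -0.08, -0.08, -0.08, -0.08, -0.08, -0.08, 0], grip=[18, 18, 18, 18, 18, 18, 18, 18, 18, 18, 18])

```text
time: 4.62
tool_pos: [0.4828, 0.1612, 0.1344]
tool_rot: [[-0.832, -0.554, -0.001], [-0.554, 0.832, -0.0], [0.001, 0.0, -1.0]]
wrist_force: [-0.3, 0.3, -4.8]
opening: 0.0191
grip_force: 24.7
```

```bash
python3 - <<'E'
from h import *
s=get_state();t=s['tool_pos'];d=t[:2]-[.535,.1965];print(np.hypot(*d),np.degrees(np.arctan2(d[1],d[0]))-4.97-165,s['moment'],s['joint_positions'])
a,_=cam('scene');save(a,'scene1.png',(225,95,345,215),4.5)
E
```

```text
0.06299087674451011 -315.9362456093047 [-0.11274515 -0.08554998  0.00802697] [ 3.19312157e-01  3.12572427e-01  1.97404309e+00  1.49153946e-04
  8.55793818e-01 -1.83891367e+00]
```

View pics/scene1.png

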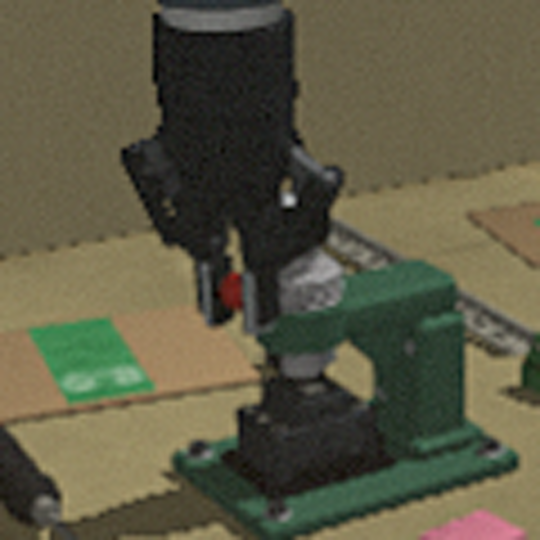

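The pinch holds the ball between the fingers, and the ring is at about 0.77 rad (loose). Next I'll release, rise and go over the knob.

>>> jog_arm(slide=[[0, 0, 0], [0, 0, 0], [0, 0, 0], [0, 0, -20], [0, 0, -20], [0, 0, -20], [0, 0, -15], [-21, 0, 0], [-21, 0, 0], [-21, 0, 0], [0, 0, 0]], yaw=[0, 0, 0, 0, 0, 0, 0, 0, 0, 0, 0], grip=[38, 38, 38, 38, 38, 38, 45, 55, 60, 60, 60])

```text
time: 5.58
tool_pos: [0.5387, 0.1985, 0.2105]
tool_rot: [[-0.834, -0.551, 0.004], [-0.551, 0.834, 0.002], [-0.004, -0.001, -1.0]]
wrist_force: [-0.1, 0.3, -0.1]
opening: 0.0595
grip_force: 0.0
```

>>> jog_arm(slide=[[0, 0, 0], [0, 0, 0], [0, 0, 0], [0, 0, 0], [0, 0, 0], [0, 0, 0], [0, 0, 0], [0, 0, 0], [0, 0, 0], [0, 0, 0]], yaw=[-0.1, -0.1, -0.1, -0.1, -0.1, -0.1, -0.1, -0.1, 0, 0], grip=[60, 60, 60, 60, 60, 60, 60, 60, 60, 60])

```text
time: 6.42
tool_pos: [0.5353, 0.1963, 0.2098]
tool_rot: [[-0.189, -0.982, 0.0], [-0.982, 0.189, -0.0], [0.0, -0.0, -1.0]]
wrist_force: [-0.2, 0.1, 0.8]
opening: 0.0595
grip_force: 0.0
```

```bash
python3 - <<'E'
from h import *
s=get_state();w,p=cam('wrist');print(s['joint_positions'],p,s['moment'],s['wrist_force'])
save(w,'w2.png')
d=p[0].T@(np.array([.535,.1965,.16])-p[1]);print(d*1000)
E
```

```text
[ 3.48990708e-01  3.02292464e-01  1.78474908e+00 -8.61386378e-05
  1.05455848e+00 -2.60252759e+00] (array([[-1.88890161e-01, -9.81998221e-01,  1.86973301e-05],
       [-9.81998219e-01,  1.88890159e-01, -7.29151598e-05],
       [ 6.80708156e-05, -3.21337011e-05, -9.99999997e-01]]), array([0.53525893, 0.19634255, 0.2097687 ])) [-0.00134882 -0.00960941 -0.01141459] [-0.17069552  0.08977609  0.77500633]
[-0.10909429  0.28560655 49.76868072]
```

View pics/w2.png

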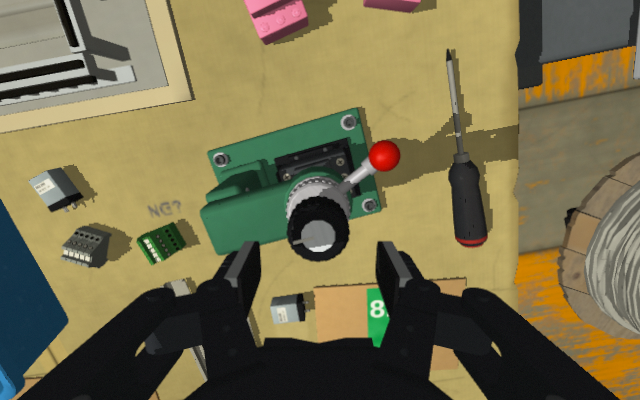

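The knob's top disc is at (319,234) between the open fingers, and the ball is at (384,156), well loosened. I'll check the axis from this view.

```bash
python3 - <<'E'
from h import *
w,p=cam('wrist');h=cv2.cvtColor(w['pixels'],cv2.COLOR_RGB2HSV)
m=((h[...,2]>110)&(h[...,1]<60)).astype(np.uint8);m[:217]=0;m[252:]=0;m[:,:300]=0;m[:,336:]=0
c=max(cv2.findContours(m,0,2)[0],key=cv2.contourArea);e=cv2.minEnclosingCircle(c);print(e,cv2.contourArea(c))
W=onz(w,e[0],.178,p)
r=((h[...,0]<8)|(h[...,0]>172))&(h[...,1]>150)&(h[...,2]>60);r[:130]=0;r[180:]=0;r[:,:360]=0;r[:,410:]=0
y,x=np.nonzero(r);B=onz(w,(x.mean(),y.mean()),.144,p);d=B-W
print(W,B,np.hypot(*d[:2]),np.radians(np.degrees(np.arctan2(d[1],d[0]))%360-170))
E
```

```text
((316.6956481933594, 236.0869598388672), 17.40363311767578) 765.5
[0.53513246 0.19672056 0.178     ] [0.48261926 0.16241341 0.144     ] 0.06272652159602649 0.7532280860864216
```

>>> jog_arm(slide=[[0, 0, 10], [0, 0, 10], [0, 0, 10], [0, 0, 10], [0, 0, 10], [0, 0, 0], [0, 0, 0], [0, 0, 0], [0, 0, 0], [0, 0, 0], [0, 0, 0]], yaw=[0, 0, 0, 0, 0, 0, 0, 0, 0, 0, 0], grip=[60, 60, 60, 60, 55, 50, 46, 42, 38, 34, 34], squeeze=50)

```text
time: 7.43
tool_pos: [0.5354, 0.1966, 0.1602]
tool_rot: [[-0.186, -0.983, 0.0], [-0.983, 0.186, 0.0], [-0.0, -0.0, -1.0]]
wrist_force: [-3.6, 1.4, 4.9]
opening: 0.0369
grip_force: 49.8
```

```bash
cat > st.py <<'E'
from h import *
M=[];F=[]
s=get_state();R=np.array(s['tool_rot'])
print(round(s['time'],2),'yaw',np.arctan2(R[1,0],R[0,0]).round(4),'F',np.round(s['wrist_force'],2),'M',np.round(s['moment'],3),'z',s['tool_pos'].round(4),'op',round(s['opening'],4),s['grip_force'].__round__(1))
E
python3 st.py
```

```text
7.43 yaw -1.7575 F [-3.63  1.43  4.9 ] M [ 0.129  0.594 -0.064] z [0.5354 0.1966 0.1602] op 0.0369 49.8
```

>>> jog_arm(slide=[[0, 0, 0.23], [0, 0, 0.23], [0, 0, 0.23], [0, 0, 0.23], [0, 0, 0]], yaw=[0.06, 0.06, 0.06, 0.06, 0], grip=[34, 34, 34, 34, 34])

```text
time: 7.85
tool_pos: [0.5356, 0.1965, 0.1593]
tool_rot: [[-0.416, -0.909, 0.0], [-0.909, 0.416, 0.0], [-0.0, -0.0, -1.0]]
wrist_force: [-3.5, -1.1, 4.9]
opening: 0.0364
grip_force: 50.0
```

```bash
python3 st.py
```

```text
7.85 yaw -2.0001 F [-3.53 -1.12  4.92] M [ 0.025  0.549 -0.178] z [0.5356 0.1965 0.1593] op 0.0364 50.0
```

>>> jog_arm(slide=[[0, 0, 0.23], [0, 0, 0.23], [0, 0, 0.23], [0, 0, 0.23], [0, 0, 0]], yaw=[0.06, 0.06, 0.06, 0.06, 0], grip=[34, 34, 34, 34, 34])

```text
time: 8.27
tool_pos: [0.5357, 0.1964, 0.1584]
tool_rot: [[-0.619, -0.785, 0.001], [-0.785, 0.619, 0.0], [-0.001, -0.0, -1.0]]
wrist_force: [-2.7, -1.2, 5.2]
opening: 0.037
grip_force: 50.0
```

```bash
python3 st.py
```

```text
8.27 yaw -2.2389 F [-2.66 -1.16  5.22] M [-0.061  0.493 -0.18 ] z [0.5357 0.1964 0.1584] op 0.037 50.0
```

>>> jog_arm(slide=[[0, 0, 0.23], [0, 0, 0.23], [0, 0, 0]], yaw=[0.06, 0.06, 0], grip=[34, 34, 34])

```text
time: 8.52
tool_pos: [0.5358, 0.1964, 0.1579]
tool_rot: [[-0.709, -0.705, 0.001], [-0.705, 0.709, 0.0], [-0.001, -0.001, -1.0]]
wrist_force: [-2.1, -1.1, 5.0]
opening: 0.0368
grip_force: 49.9
```

```bash
python3 st.py
```

```text
8.52 yaw -2.3588 F [-2.05 -1.12  5.01] M [-0.126  0.366 -0.153] z [0.5358 0.1964 0.1579] op 0.0368 49.9
```

>>> jog_arm(slide=[[0, 0, 0.23], [0, 0, 0.23], [0, 0, 0]], yaw=[0.06, 0.06, 0], grip=[34, 34, 34])

```text
time: 8.77
tool_pos: [0.5359, 0.1963, 0.1575]
tool_rot: [[-0.788, -0.615, 0.001], [-0.615, 0.788, -0.0], [-0.001, -0.001, -1.0]]
wrist_force: [-1.4, -1.9, 5.0]
opening: 0.0362
grip_force: 50.0
```

```bash
python3 st.py; python3 - <<'E'
from h import *
w,p=cam('wrist');save(w,'w3.png',(250,180,390,300),4)
E
```

```text
8.77 yaw -2.4787 F [-1.39 -1.86  4.95] M [-0.174  0.402 -0.207] z [0.5359 0.1963 0.1575] op 0.0362 50.0
```

View pics/w3.png

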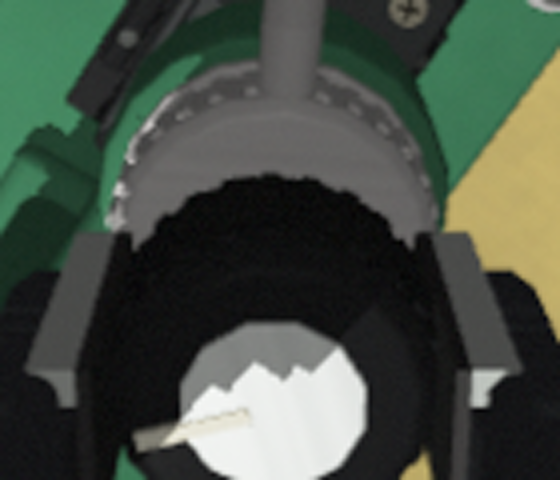

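The white line still points left and slightly down in the tool frame, as in the previous view, so the knob turns with the hand without slipping.

>>> jog_arm(slide=[[0, 0, 0.23], [0, 0, 0.23], [0, 0, 0]], yaw=[0.06, 0.06, 0], grip=[34, 34, 34])

```text
time: 9.07
tool_pos: [0.5359, 0.1962, 0.157]
tool_rot: [[-0.856, -0.517, 0.001], [-0.517, 0.856, -0.0], [-0.001, -0.001, -1.0]]
wrist_force: [-1.7, -2.2, 5.0]
opening: 0.0368
grip_force: 50.0
```

```bash
python3 st.py
```

```text
9.07 yaw -2.5987 F [-1.7  -2.24  4.96] M [-0.291  0.353 -0.193] z [0.5359 0.1962 0.157 ] op 0.0368 50.0
```

>>> jog_arm(slide=[[0, 0, 0.23], [0, 0, 0.23], [0, 0, 0]], yaw=[0.06, 0.06, 0], grip=[34, 34, 34])

```text
time: 9.32
tool_pos: [0.536, 0.1962, 0.1566]
tool_rot: [[-0.912, -0.41, 0.001], [-0.41, 0.912, -0.0], [-0.001, -0.001, -1.0]]
wrist_force: [-1.2, -3.4, 4.1]
opening: 0.0365
grip_force: 50.0
```

```bash
python3 st.py
```

```text
9.32 yaw -2.7186 F [-1.19 -3.4   4.07] M [-0.32   0.298 -0.146] z [0.536  0.1962 0.1566] op 0.0365 50.0
```

>>> jog_arm(slide=[[0, 0, 0.23], [0, 0, 0.23], [0, 0, 0]], yaw=[0.06, 0.06, 0], grip=[34, 34, 34])

```text
time: 9.57
tool_pos: [0.536, 0.1961, 0.1561]
tool_rot: [[-0.954, -0.298, 0.001], [-0.298, 0.954, -0.0], [-0.001, -0.001, -1.0]]
wrist_force: [-0.6, -2.1, 4.4]
opening: 0.0372
grip_force: 50.0
```

```bash
python3 st.py
```

```text
9.57 yaw -2.8386 F [-0.64 -2.07  4.36] M [-0.375  0.296 -0.206] z [0.536  0.1961 0.1561] op 0.0372 50.0
```

>>> jog_arm(slide=[[0, 0, 0.23], [0, 0, 0.23], [0, 0, 0]], yaw=[0.06, 0.06, 0], grip=[34, 34, 34])

```text
time: 9.82
tool_pos: [0.5361, 0.196, 0.1557]
tool_rot: [[-0.983, -0.182, 0.001], [-0.182, 0.983, -0.001], [-0.001, -0.001, -1.0]]
wrist_force: [-1.6, -2.7, 4.9]
opening: 0.0366
grip_force: 50.0
```

```bash
python3 st.py
```

```text
9.82 yaw -2.9584 F [-1.61 -2.73  4.89] M [-0.426  0.203 -0.122] z [0.5361 0.196  0.1557] op 0.0366 50.0
```

>>> jog_arm(slide=[[0, 0, 0.23], [0, 0, 0.23], [0, 0, 0]], yaw=[0.06, 0.06, 0], grip=[34, 34, 34])

```text
time: 10.07
tool_pos: [0.5361, 0.1959, 0.1553]
tool_rot: [[-0.998, -0.063, 0.001], [-0.063, 0.998, -0.001], [-0.001, -0.001, -1.0]]
wrist_force: [-0.7, -3.9, 6.1]
opening: 0.0366
grip_force: 50.1
```

```bash
python3 st.py
```

```text
10.07 yaw -3.0782 F [-0.71 -3.86  6.14] M [-0.575  0.28   0.056] z [0.5361 0.1959 0.1553] op 0.0366 50.1
```

>>> jog_arm(slide=[[0, 0, 0]], yaw=[0], grip=[34])

```text
time: 10.15
tool_pos: [0.5361, 0.1959, 0.1553]
tool_rot: [[-0.998, -0.066, 0.001], [-0.066, 0.998, -0.001], [-0.001, -0.001, -1.0]]
wrist_force: [-0.5, -3.8, 6.3]
opening: 0.0364
grip_force: 50.1
```

```bash
echo "print(np.round(s['joint_efforts'],3),np.round(s['joint_positions'],3))">>st.py; python3 st.py;python3 - <<'E'
from h import *
w,p=cam('wrist');save(w,'w4.png',(200,180,440,300),3)
a,p=cam('scene');save(a,'s4.png',(255,120,325,200),6)
E
```

```text
10.15 yaw -3.0752 F [-0.46 -3.82  6.31] M [-0.511  0.242 -0.022] z [0.5361 0.1959 0.1553] op 0.0364 50.1
[  1.919 -53.264 -28.792   0.757  -0.932   0.155] [ 3.480e-01  3.680e-01  1.829e+00 -1.000e-03  9.440e-01 -1.288e+00]
```

View pics/w4.png

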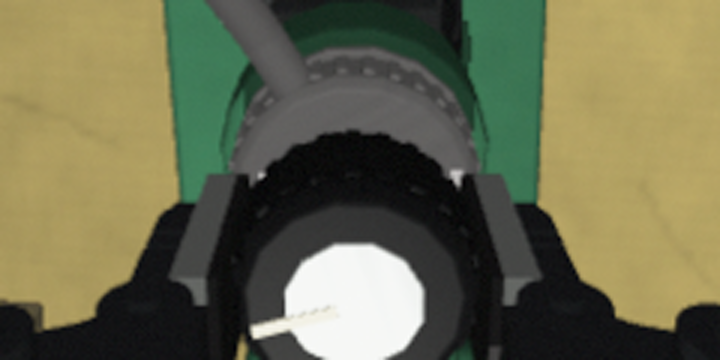

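No slip, and the fingers are clear of the lever. Readings at rest are ambiguous because of overshoot and friction, so I'll read during slow motion instead.

>>> jog_arm(slide=[[0, 0, 0.04], [0, 0, 0.04], [0, 0, 0.04]], yaw=[0.01, 0.01, 0.01], grip=[34, 34, 34])

```text
time: 10.5
tool_pos: [0.5361, 0.1958, 0.1553]
tool_rot: [[-0.999, -0.037, 0.001], [-0.037, 0.999, -0.001], [-0.001, -0.001, -1.0]]
wrist_force: [-1.9, -4.2, 7.2]
opening: 0.0366
grip_force: 50.2
```

```bash
python3 st.py
```

```text
10.5 yaw -3.1046 F [-1.87 -4.22  7.16] M [-0.563  0.209  0.418] z [0.5361 0.1958 0.1553] op 0.0366 50.2
[  1.511 -52.985 -28.749   0.974  -0.997   0.168] [ 0.348  0.368  1.829 -0.002  0.943 -1.258]
```

>>> jog_arm(slide=[[0, 0, -0.19], [0, 0, -0.19], [0, 0, -0.19], [0, 0, -0.19], [0, 0, -0.19], [0, 0, 0], [0, 0, 0.04], [0, 0, 0.04], [0, 0, 0.04], [0, 0, 0.04], [0, 0, 0.04]], yaw=[-0.05, -0.05, -0.05, -0.05, -0.05, 0, 0.01, 0.01, 0.01, 0.01, 0.01], grip=[34, 34, 34, 34, 34, 34, 34, 34, 34, 34, 34])

```text
time: 11.42
tool_pos: [0.536, 0.196, 0.1559]
tool_rot: [[-0.972, -0.233, 0.001], [-0.233, 0.972, -0.001], [-0.001, -0.001, -1.0]]
wrist_force: [-1.2, -4.4, 6.0]
opening: 0.0367
grip_force: 50.1
```

```bash
python3 st.py
```

```text
11.42 yaw -2.9061 F [-1.23 -4.42  6.02] M [-0.421  0.271  0.091] z [0.536  0.196  0.1559] op 0.0367 50.1
[  1.478 -53.492 -28.762   0.705  -0.816  -0.065] [ 3.480e-01  3.670e-01  1.829e+00 -1.000e-03  9.450e-01 -1.457e+00]
```

>>> jog_arm(slide=[[0, 0, 0.04], [0, 0, 0.04], [0, 0, 0.04]], yaw=[0.01, 0.01, 0.01], grip=[34, 34, 34])

```text
time: 11.67
tool_pos: [0.5361, 0.196, 0.1558]
tool_rot: [[-0.979, -0.204, 0.001], [-0.204, 0.979, -0.001], [-0.001, -0.001, -1.0]]
wrist_force: [-1.5, -4.1, 6.1]
opening: 0.0367
grip_force: 50.1
```

```bash
python3 st.py
```

```text
11.67 yaw -2.936 F [-1.48 -4.15  6.06] M [-0.485  0.246  0.186] z [0.5361 0.196  0.1558] op 0.0367 50.1
[ 1.4950e+00 -5.3350e+01 -2.8734e+01  7.5900e-01 -8.5300e-01 -2.7000e-02] [ 3.480e-01  3.670e-01  1.829e+00 -1.000e-03  9.440e-01 -1.427e+00]
```

>>> jog_arm(slide=[[0, 0, 0.04], [0, 0, 0.04], [0, 0, 0.04]], yaw=[0.01, 0.01, 0.01], grip=[34, 34, 34])

```text
time: 11.92
tool_pos: [0.5361, 0.196, 0.1557]
tool_rot: [[-0.985, -0.175, 0.001], [-0.175, 0.985, -0.001], [-0.001, -0.001, -1.0]]
wrist_force: [-1.6, -4.2, 6.4]
opening: 0.0366
grip_force: 50.1
```

```bash
python3 st.py
```

```text
11.92 yaw -2.9659 F [-1.58 -4.19  6.45] M [-0.469  0.236  0.202] z [0.5361 0.196  0.1557] op 0.0366 50.1
[ 1.5220e+00 -5.3206e+01 -2.8705e+01  8.1300e-01 -8.9100e-01  8.0000e-03] [ 3.480e-01  3.670e-01  1.829e+00 -1.000e-03  9.440e-01 -1.397e+00]
```

>>> jog_arm(slide=[[0, 0, 0.04], [0, 0, 0.04], [0, 0, 0.04]], yaw=[0.01, 0.01, 0.01], grip=[34, 34, 34])

```text
time: 12.17
tool_pos: [0.5361, 0.196, 0.1556]
tool_rot: [[-0.989, -0.145, 0.001], [-0.145, 0.989, -0.001], [-0.001, -0.001, -1.0]]
wrist_force: [-2.0, -4.1, 6.2]
opening: 0.0365
grip_force: 50.1
```

```bash
python3 st.py
```

```text
12.17 yaw -2.9959 F [-2.02 -4.11  6.23] M [-0.48   0.332  0.198] z [0.5361 0.196  0.1556] op 0.0365 50.1
[ 1.5500e+00 -5.3060e+01 -2.8677e+01  8.6500e-01 -9.3000e-01  4.4000e-02] [ 3.480e-01  3.670e-01  1.829e+00 -1.000e-03  9.440e-01 -1.367e+00]
```

>>> jog_arm(slide=[[0, 0, 0.04], [0, 0, 0.04], [0, 0, 0.04]], yaw=[0.01, 0.01, 0.01], grip=[34, 34, 34])

```text
time: 12.42
tool_pos: [0.5361, 0.1959, 0.1555]
tool_rot: [[-0.993, -0.116, 0.001], [-0.116, 0.993, -0.001], [-0.001, -0.001, -1.0]]
wrist_force: [-1.5, -3.8, 8.3]
opening: 0.0367
grip_force: 50.2
```

```bash
python3 st.py
```

```text
12.42 yaw -3.0258 F [-1.48 -3.83  8.34] M [-0.481  0.301  0.277] z [0.5361 0.1959 0.1555] op 0.0367 50.2
[  1.582 -52.914 -28.649   0.917  -0.969   0.079] [ 3.480e-01  3.670e-01  1.829e+00 -1.000e-03  9.440e-01 -1.337e+00]
```

>>> jog_arm(slide=[[0, 0, 0.04], [0, 0, 0.04], [0, 0, 0.04]], yaw=[0.01, 0.01, 0.01], grip=[34, 34, 34])

```text
time: 12.67
tool_pos: [0.5361, 0.1959, 0.1554]
tool_rot: [[-0.996, -0.086, 0.001], [-0.086, 0.996, -0.001], [-0.001, -0.001, -1.0]]
wrist_force: [-2.1, -3.8, 7.6]
opening: 0.0365
grip_force: 50.2
```

```bash
python3 st.py
```

```text
12.67 yaw -3.0557 F [-2.14 -3.81  7.65] M [-0.517  0.285  0.347] z [0.5361 0.1959 0.1554] op 0.0365 50.2
[  1.614 -52.766 -28.623   0.969  -1.009   0.115] [ 3.480e-01  3.680e-01  1.829e+00 -1.000e-03  9.440e-01 -1.307e+00]
```

>>> jog_arm(slide=[[0, 0, 0.04], [0, 0, 0.04]], yaw=[0.01, 0.01], grip=[34, 34])

```text
time: 12.83
tool_pos: [0.5361, 0.1959, 0.1553]
tool_rot: [[-0.998, -0.066, 0.001], [-0.066, 0.998, -0.001], [-0.001, -0.001, -1.0]]
wrist_force: [-1.5, -3.9, 7.7]
opening: 0.0368
grip_force: 50.2
```

```bash
python3 st.py
```

```text
12.83 yaw -3.0756 F [-1.47 -3.94  7.69] M [-0.534  0.384  0.299] z [0.5361 0.1959 0.1553] op 0.0368 50.2
[  1.634 -52.666 -28.607   1.003  -1.037   0.138] [ 0.348  0.368  1.829 -0.002  0.944 -1.287]
```

>>> jog_arm(slide=[[0, 0, 0.04], [0, 0, 0.04], [0, 0, 0.04]], yaw=[0.01, 0.01, 0.01], grip=[34, 34, 34])

```text
time: 13.08
tool_pos: [0.5361, 0.1959, 0.1553]
tool_rot: [[-0.999, -0.036, 0.001], [-0.036, 0.999, -0.001], [-0.001, -0.001, -1.0]]
wrist_force: [-2.6, -4.5, 9.4]
opening: 0.037
grip_force: 50.2
```

```bash
python3 st.py|head -1
```

```text
13.08 yaw -3.1056 F [-2.65 -4.46  9.41] M [-0.579  0.329  0.345] z [0.5361 0.1959 0.1553] op 0.037 50.2
```

>>> jog_arm(slide=[[0, 0, 0.04]], yaw=[0.01], grip=[34])

```text
time: 13.17
tool_pos: [0.536, 0.1959, 0.1552]
tool_rot: [[-1.0, -0.026, 0.001], [-0.026, 1.0, -0.001], [-0.001, -0.001, -1.0]]
wrist_force: [-2.9, -4.1, 8.5]
opening: 0.0367
grip_force: 50.3
```

```bash
python3 st.py|head -1
```

```text
13.17 yaw -3.1155 F [-2.86 -4.06  8.45] M [-0.597  0.355  0.426] z [0.536  0.1959 0.1552] op 0.0367 50.3
```

>>> jog_arm(slide=[[0, 0, 0.04]], yaw=[0.01], grip=[34])

```text
time: 13.25
tool_pos: [0.5361, 0.1958, 0.1552]
tool_rot: [[-1.0, -0.016, 0.001], [-0.016, 1.0, -0.001], [-0.001, -0.001, -1.0]]
wrist_force: [-1.7, -4.1, 7.3]
opening: 0.0368
grip_force: 50.3
```

```bash
python3 st.py|head -1
```

```text
13.25 yaw -3.1255 F [-1.66 -4.15  7.29] M [-0.571  0.391  0.358] z [0.5361 0.1958 0.1552] op 0.0368 50.3
```

The torque rose from about 0.19 free to about 0.38 N·m, contact was near yaw -2.966, and I've turned 0.16 rad past it, which is about 20 N. I'll release, rise and return to the lever.

>>> jog_arm(slide=[[0, 0, 0], [0, 0, 0], [0, 0, 0], [0, 0, 0], [0, 0, -11], [0, 0, -11], [0, 0, -11], [0, 0, -11], [0, 0, -11], [0, 0, 0]], yaw=[0, 0, 0, 0, 0, 0, 0, 0, 0, 0], grip=[60, 60, 60, 60, 60, 60, 60, 60, 60, 60])

```text
time: 14.08
tool_pos: [0.537, 0.197, 0.2126]
tool_rot: [[-1.0, -0.014, 0.004], [-0.014, 1.0, 0.002], [-0.004, 0.001, -1.0]]
wrist_force: [0.1, -0.7, -0.3]
opening: 0.0597
grip_force: 0.0
```

>>> jog_arm(slide=[[0, 0, 0], [0, 0, 0], [0, 0, 0], [0, 0, 0], [0, 0, 0], [0, 0, 0], [21, 0.5, 0], [21, 0.5, 0], [20.5, 0.4, 0], [0, 0, 0], [0, 0, 0]], yaw=[-0.095, -0.095, -0.095, -0.095, -0.095, -0.095, 0, 0, 0, 0, 0], grip=[55, 50, 45, 40, 38, 38, 38, 38, 38, 38, 38])

```text
time: 15.0
tool_pos: [0.4821, 0.1628, 0.2096]
tool_rot: [[-0.834, -0.551, 0.0], [-0.551, 0.834, 0.0], [-0.0, -0.0, -1.0]]
wrist_force: [-0.3, 0.2, -0.8]
opening: 0.0379
grip_force: 0.0
```

```bash
python3 st.py; python3 - <<'E'
from h import *
w,p=cam('wrist');h=cv2.cvtColor(w['pixels'],cv2.COLOR_RGB2HSV)
m=(((h[...,0]<8)|(h[...,0]>172))&(h[...,1]>150)&(h[...,2]>60)).astype(np.uint8)
for c in cv2.findContours(m,0,2)[0]:
    if cv2.contourArea(c)>150:
        (u,r)=cv2.minEnclosingCircle(c);B=onz(w,u,.144,p);d=B[:2]-[.535,.1967]
        print(u,r,B,np.hypot(*d),np.degrees(np.arctan2(d[1],d[0]))%360,1e3*p[0].T@(B-p[1]))
save(w,'w5.png')
E
```

```text
15.0 yaw -2.5578 F [-0.29  0.21 -0.84] M [-0.043  0.057 -0.022] z [0.4821 0.1628 0.2096] op 0.0379 0.0
[-2.4000e-01 -4.7588e+01 -2.9541e+01 -3.7000e-02  2.5000e-01 -4.6000e-02] [ 0.323  0.209  1.912  0.     1.02  -1.832]
(315.39404296875, 217.94371032714844) 14.721333503723145 [0.48281085 0.16264395 0.144     ] 0.062317912064758514 213.12647226793533 [-0.44765283 -0.50769741 65.56211253]
(59.0, 210.0) 14.31792163848877 [0.57856204 0.0071281  0.144     ] 0.19451261204261397 282.94142610989184 [   5.37581408 -183.04415151   65.5641036 ]
(55.0, 16.5) 31.64263343811035 [ 0.46173195 -0.03665312  0.144     ] 0.24458512397806598 252.56879133314874 [ 126.9886126  -155.18037495   65.53410972]
```

View pics/w5.png

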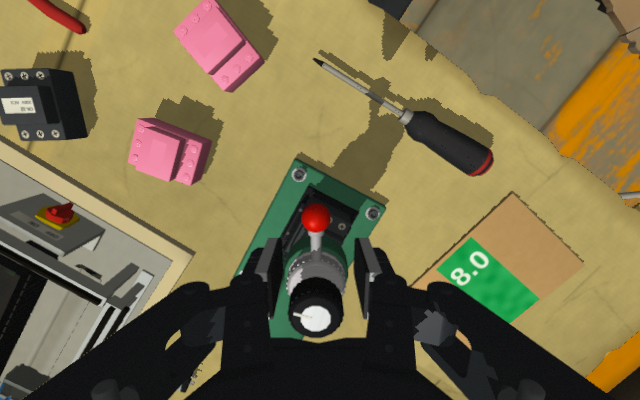

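The ball is at (315,218), directly under the tool. I'll descend, pinch it and swing clockwise.

>>> jog_arm(slide=[[0, 0, 15], [0, 0, 15], [0, 0, 15], [0, 0, 15], [0, 0, 14], [0, 0, 0], [0, 0, 0], [0, 0, 0], [0, 0, 0], [0, 0, 0], [0, 0, 0]], yaw=[0, 0, 0, 0, 0, 0, 0, 0, 0, 0, 0], grip=[38, 38, 38, 38, 38, 34, 28, 22, 18, 18, 18], squeeze=40)

```text
time: 15.97
tool_pos: [0.4834, 0.163, 0.136]
tool_rot: [[-0.834, -0.552, 0.002], [-0.552, 0.834, 0.0], [-0.002, -0.001, -1.0]]
wrist_force: [4.0, -3.8, -1.8]
opening: 0.0184
grip_force: 32.9
```

>>> jog_arm(slide=[[-0.2, 4.65, 0], [-0.2, 4.65, 0], [-0.2, 4.65, 0], [-0.2, 4.65, 0], [-0.2, 4.65, 0], [-0.2, 4.65, 0], [-0.2, 4.65, 0], [-0.2, 4.65, 0], [-0.2, 4.65, 0], [-0.2, 4.65, 0], [0, 0, 0]], yaw=[0.075, 0.075, 0.075, 0.075, 0.075, 0.075, 0.075, 0.075, 0.075, 0.075, 0], grip=[18, 18, 18, 18, 18, 18, 18, 18, 18, 18, 18])

```text
time: 16.88
tool_pos: [0.475, 0.2077, 0.136]
tool_rot: [[-0.986, 0.169, 0.003], [0.169, 0.986, -0.0], [-0.003, 0.0, -1.0]]
wrist_force: [6.9, -5.5, -3.8]
opening: 0.0185
grip_force: 32.8
```

```bash
cat > rg.py <<'E'
from h import *
s=get_state();d=s['tool_pos'][:2]-[.535,.1967];print('r',np.hypot(*d),'ring',np.radians(np.degrees(np.arctan2(d[1],d[0]))%360-170),'Ftan',s['wrist_force']@np.array(s['tool_rot'])[:,1],s['wrist_force'],s['opening'])
E
python3 rg.py
```

```text
r 0.06099863736455595 ring -0.006325973723230669 Ftan -4.291772614609927 [ 6.94731557 -5.54476911 -3.83448163] 0.01846512276065133
```

>>> jog_arm(slide=[[0, 2.5, 0], [0, 2.5, 0], [0, 0, 0]], yaw=[0.04, 0.04, 0], grip=[18, 18, 18])

```text
time: 17.13
tool_pos: [0.476, 0.2119, 0.136]
tool_rot: [[-0.97, 0.245, 0.003], [0.245, 0.97, -0.001], [-0.003, -0.0, -1.0]]
wrist_force: [8.9, -8.6, -3.0]
opening: 0.0186
grip_force: 32.9
```

```bash
python3 rg.py
```

```text
r 0.06096626944299908 ring -0.07824907547384576 Ftan -6.146047730730967 [ 8.93585079 -8.59742286 -3.00724688] 0.018582443890291594
```

>>> jog_arm(slide=[[0, 0, 0], [0, 0, 0], [0, 0, 0], [0, 0, 0], [0, 0, -15], [0, 0, -20], [0, 0, -25], [0, 0, -30], [0, 0, -30], [0, 0, -30], [0, 0, 0], [0, 0, 0]], yaw=[0, 0, 0, 0, 0, 0, 0, 0, 0, 0, 0, 0], grip=[34, 36, 36, 36, 36, 36, 36, 36, 36, 36, 36, 36])

```text
time: 18.13
tool_pos: [0.4751, 0.2131, 0.2872]
tool_rot: [[-0.97, 0.243, 0.003], [0.243, 0.97, 0.002], [-0.003, 0.003, -1.0]]
wrist_force: [0.7, -0.0, -1.2]
opening: 0.0362
grip_force: 0.0
```

```bash
python3 - <<'E'
from h import *
w,p=cam('wrist');h=cv2.cvtColor(w['pixels'],cv2.COLOR_RGB2HSV)
m=(((h[...,0]<8)|(h[...,0]>172))&(h[...,1]>150)&(h[...,2]>60)).astype(np.uint8)
for c in cv2.findContours(m,0,2)[0]:
    if cv2.contourArea(c)>150:
        (u,r)=cv2.minEnclosingCircle(c);B=onz(w,u,.144,p);d=B[:2]-[.535,.1967]
        if np.hypot(*d)<.08: print(u,r,B,np.hypot(*d),np.radians(np.degrees(np.arctan2(d[1],d[0]))%360-170))
im=w['pixels']
u0=onz
# knob line: project outer end candidates
import pickle;pickle.dump((w,p),open('c6.pkl','wb'))
save(w,'w6.png',(240,150,400,270),5)
print(get_state()['wrist_force'],p[1])
E
```

```text
(316.5799865722656, 189.72000122070312) 10.92416000366211 [0.47503798 0.21303377 0.144     ] 0.06214689176764649 -0.09141618822352468
[-0.8615808  -1.28027915 -0.44001011] [0.47506561 0.21312553 0.2871922 ]
```

View pics/w6.png

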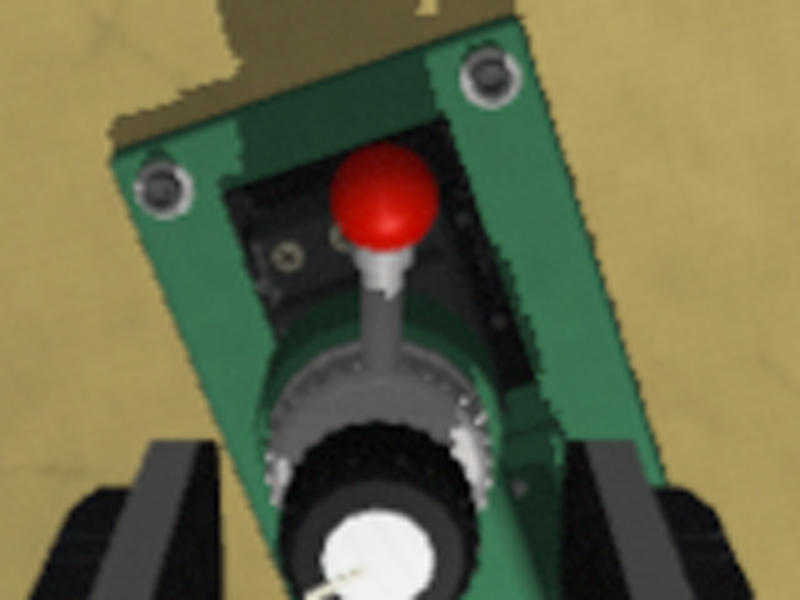

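The wrist view shows the lever back in the tight position, with the ball at crop (385,197), ring at about -0.09 rad. The knob's white line (crop 305,598 to 378,558) is at a world angle of about -75°, as I left it, so the setting held. The robot is clear, so I'm handing in.

```bash
python3 -c "
from workcell import close_job
print(close_job())"
```

```text
the job is handed in; nothing more can be done
None
```

The screw is set and the job is handed in: the foot bears on the contactor with an estimated 20 N, judged from turning torque and angle past contact; the lock ring is tight at about -0.09 rad; and the arm is clear of everything.

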